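# Switch off the selector and rock a stuck relay out of its socket

### The job

Turn the rotary selector's pointer to the open-circle (off) mark, and only then take the plug-in relay by its sides, rock it side to side, leaning it 6 degrees or more each way at least twice, towards one brass rail and then the other, easing it up gently until it comes free. Pulling straight up hard lifts the rubber-mounted socket off its mounts, which must not happen. Finish still holding the relay in the gripper, upright and at rest, about 2 cm clear above its socket, with the selector left at off and the jar, the tin and the wrench left alone.

Things in the scene. Friction and masses are not known exactly. Their poses are not given: they have to be found in the camera images.
- dock: grey painted steel plinth 130 (x) x 110 (y) x 30 mm high, fixed to the bench, with a black socket block (52 x 74 mm, its top 54 mm above the bench) on its middle. Origin: centre of the underside, on the bench; z up. The socket's two brass contact rails lie on the +y and -y sides of its well: the relay is rocked towards +y and -y of this frame
- socket_mouth (a point): centre of the socket's open top, 54 mm above the dock's origin, axes as the dock. The well is 18 mm deep and 27 mm long in x (1 mm play to each rigid end wall for the relay's foot); in y the foot is clamped by the two sprung rails, each pressing with about 28 N
- socket (a joint): upward travel (m) of the black socket block on its rubber mounts: 0 at rest, up to 0.008. It stays down until pulled up with about 17 to 20 N, then rises with little more force (500 N/m). Must never exceed 0.004
- relay: plug-in relay, about 120 g: grey body 38 (x) x 34 (y) x 55 mm high, aluminium plate on top, over a black foot 25 (x) x 22 (y) mm; 79 mm high in all, body from 24 to 79 mm above the origin. Origin: centre of the foot's underside, z up. It starts upright in the socket, axes as the dock, origin 36 mm above the bench (foot 18 mm deep). Grip it across its y faces, with 40 N or so
- relay_top (a point): centre of the relay's top face, 79 mm above its origin. Friction at the rails holds the relay against a straight pull better than the mounts hold the socket; swung about the dock's x axis 6 to 10 degrees each way, about the middle of its inserted foot, while raised 1 to 2 mm per swing, it slips and climbs out with little upward force
- selector: grey painted switch box 130 x 130 x 45 mm high, fixed to the bench, a black dial on its top centre. Origin: centre of its underside; z up. Three marks on the top, 47 mm from the dial's axis on the -x side: an open circle (off), a single stroke exactly on -x, and a double stroke
- dial_grip (a point): on the dial's axis at the height to grip, 81 mm above the box's underside; axes as the selector box (does not turn). The dial's bar is 44 mm long, 14 mm thick and 32 mm high, from 56 to 88 mm above the box's underside, on a disc of 48 mm diameter
- dial_pointer (a point): the pointer end of the dial's bar, with a white line on its top; at 21 mm from the axis, turns with the dial
- dial (a joint): angle of the dial (rad), growing clockwise seen from above; at 0 the bar lies along the selector box's x axis and the pointer at its -x end. Detents at -0.7 (open circle, off), 0 (single stroke) and 0.7 (double stroke): it clicks into the nearest one when let go; takes about 0.1 N m to turn
- jar: amber glass jar with a steel lid, 56 mm diameter, 85 mm high, bystander; origin at its underside
- tin: small dark can with a brown card label, 54 mm diameter, 70 mm high, bystander; origin at its underside
- wrench: steel wrench 180 mm long lying on the bench, bystander; origin at its middle
There are look-alikes about, which are no part of the job. Several things have the shape of the relay; the one meant has the colours described above.

How it is judged:
On the way, in this order (a step that is already met when the one before it is completed fails the run):
1. the selector is turned to the open circle (off) (value of joint dial below -0.55 rad and z of relay in the frame of dock below 0.041 m), for 0.2 s.
2. the relay, its foot still in the socket, is leaned to one side (its top 6 mm towards the dock's +y) (y of relay_top in the frame of dock above 0.006 m and z of relay in the frame of dock below 0.054 m), for 0.02 s.
3. then, its foot still in the socket, it is leaned to the other side (its top 6 mm towards the dock's -y) (y of relay_top in the frame of dock below -0.006 m and z of relay in the frame of dock below 0.054 m), for 0.02 s.
4. then, its foot still in the socket, it is leaned once more towards the dock's +y (its top 6 mm) (all of step 2), for 0.02 s.
At the end, for the whole second after the job is handed in: The gripper holds the relay still, upright within 0.2 rad, foot 5 to 45 mm above the socket's top, within 30 mm of its axis, touching neither socket nor dock; dial below -0.55 rad. On the way its top leaned 6 mm to the dock's +y, then -y, then +y, foot still in the socket (z of relay in the frame of dock between 0.059 and 0.099 m and horizontal distance between relay and socket_mouth below 0.03 m and angle between relay's own z axis and vertical below 0.2 rad and linear speed of relay below 0.02 m/s and contact force between the fingers and relay above 1 N and contact force between relay and dock below 0.1 N and value of joint dial below -0.55 rad); the arm keeps its last pose, push and grip.
It fails at once if the socket is pulled up more than 4 mm off its rubber mounts (value of joint socket above 0.004 m).
It fails at once if the relay is worked up more than 5 mm before the selector is at off (value of joint dial above -0.55 rad and z of relay in the frame of dock above 0.041 m).
It fails at once if the jar, the tin or the wrench is disturbed (moved 20 mm) (distance of any of jar, tin, wrench from where it was at the start of the episode above 0.02 m).
It also fails if it takes over 67 s, if anything falls off the work surface, if the arm or the gripper's body presses on something with over 40 N, if the wrist force passes 120 N, or if a joint passes its speed limit or range.

### The arm

A 7-joint arm with a two-finger parallel gripper is mounted at the origin on the work surface. World frame = base frame: x ahead of the robot, y to its left, z up, the work surface at z = 0. Lengths are in m, angles in rad, forces in N, time in s.
With the tool pointing down it reaches from about 0.425 to 0.875 m from the base axis. Payload 8.4 kg.
Tool frame: the origin (TCP) lies at the very end of the fingers, on their centre line; the grasp point (between the pads) lies 19 mm behind it (robot.grip_depth is the z of the grasp point in the tool frame, in m); z points along the fingers, y is the line along which they close (so a half turn about z gives the same grasp; the last joint's range is limited). The gripper opens to 87 mm and grips with 3 to 60 N. Pads are 19 mm wide; open, the fingers measure 117 mm over their backs; the gripper's body (75 mm by 190 mm) begins 51 mm behind the grasp point.
Start: joints at [1.208, 0.333, 0.04, 1.465, -0.013, 1.343, -0.059], TCP at [0.169, -0.627, 0.223] pointing down, gripper open.
Joint ranges: [-2.58, 2.58], [-0.38, 2.09], [-1.3, 1.39], [0.25, 2.4], [-1.5, 4.64], [0.08, 2.09], [-2.65, 2.65]. Speed limits (rad/s): [2.22, 2.22, 2.79, 2.79, 3.14, 3.14, 3.14].

### API

Orientations are given as a unit quaternion [x, y, z, w].
In Python, from cell import readout, imaging, robot, finder gives the robot as it stands.
- The arm moves only by the shell command python3 -m pendant 'ROWS' [OPENING] [FORCE]. ROWS is JSON, a list of rows, each a list of 2 entries, a list of its own where there are three numbers: the shift along the tool's x, y, z scaled (see below), then the turn, a rotation vector about the tool's x, y, z scaled (see below). A call has 1 to 12 rows; each row is the pose to reach, as a shift and turn from the pose commanded when the call began, along the tool's axes at that moment; what a row does not reach only later rows make up. The controller multiplies each number of a shift by 0.12 m and each number of a turn by 0.5 rad. A row lasts 1/8 s, in which the tool goes at most 62.5 mm and 10.7 degrees, less where a joint would pass 70% of its speed; a pose out of reach is approached as far as the arm can. A call with a number of a shift or a turn outside -1 to 1 is refused whole. A call with a gripper value outside its range is refused whole. OPENING is the opening, from -1 (shut) to 1 (fully open), set as the call begins (- or left out, the last holds). The fingers move at their own pace and stop on an object; FORCE is the grip in N (left out, the last holds). Time passes only in rows, so rows that repeat a pose let the fingers close. It gives the time, the measured TCP pose, the force, the opening and the grip force at its end, in the units of the state.
- readout.sense(): the state, without advancing time (a new reading comes with each control period).
- imaging.capture(name): name is "scene" or "top" or "wrist"; returns a dict with "color" (480x640x3 uint8, red, green, blue), "K" (3x3 intrinsics, pixels), "eye" and "orientation" of the camera in the world. Camera axes: x right, y up, looking along -z (the intrinsics and any distortion apply to the point x, -y, -z); pixel columns grow to the right and rows downward; lengths in m; the calibration is good to about 2 mm. A picture is of the moment at which its call begins. There is no depth.
- robot.sign_off(): hands the job in; it is judged then, once.
Trained networks look in the newest picture that a camera, given by its name, has taken for a name from the list of things; names that differ only in an ending like _2 or _b are one class to them, and where a whole thing is asked for, a point or a joint stands for the part that bears it (a point fixed in the world has none). Each returns a list of dicts, best first, with "score" (0 to 1); they miss things now and then, are a little off and sometimes report something else, mostly with a low value. They report only what shows in the picture. A call takes as long as a camera call. They do not tell look-alikes from the thing itself.
- finder.recognise(camera, label): "bbox" ([left, top, width, height] in pixels, round what is visible of it).
- finder.trace(camera, label): "pixels" (480x640 bool, what is visible of it) and "bbox" ([left, top, width, height] in pixels, round what is visible of it).
- finder.mark_of(camera, label): "uv" ([column, row] in pixels: a listed point, or the origin of a listed thing).
The state is a dict: "clock": time; "q": joint angles; "joint_velocities": joint speeds; "joint_efforts": joint torques, N m; "ee_pos": TCP position; "tool_rot": TCP orientation; "force": force on the tool from outside, world axes, zero at the start; "wrist_torque": the same for the moment, N m; "width": finger opening in m; "grip_force": force on a finger pad.
Only numpy, scipy, OpenCV 4.12 (cv2) and the standard library are available. Lean on these libraries where they do the work, as an engineer would, in place of code of your own. Each camera call takes 0.05 s, during which the arm holds its last target. There are 200 camera calls.

## Working session

There is one attempt and no reset: what is moved stays moved. The work goes in short steps, Python scripts to look and compute and a shell command to move; the robot and the scene stay as the last step left them, time stands still between calls to the robot, and variables do not carry over. Pictures are saved under pics/ and viewed, at most 10 in all, crops included, and the job is handed in when it is done.

```bash
ls; mkdir -p pics; cat > h.py <<'E'
import numpy as np, cv2
from scipy.spatial.transform import Rotation as R
from cell import readout, imaging, robot, finder
def ray(c,uv):
    K=np.array(c["K"]); p=np.linalg.inv(K)@[uv[0],uv[1],1]
    q=np.asarray(c["orientation"]); M=R.from_quat(q).as_matrix() if q.size==4 else q
    return np.array(c["eye"]), M@np.array([p[0],-p[1],-p[2]])
def onz(c,uv,z):
    e,d=ray(c,uv); return e+d*(z-e[2])/d[2]
E
python3 - <<'E'
from h import *
s=readout.sense(); print(s)
ims=[]
for n in ["scene","top"]:
    c=imaging.capture(n); print(n,c.keys(),c["K"],c["eye"],c["orientation"])
    cv2.imwrite(f"pics/{n}0.png",c["color"][:,:,::-1])
    for l,z in [("dock",0),("relay_top",.115),("socket_mouth",.054),("selector",0),("dial_grip",.081),("dial_pointer",.088),("jar",0),("tin",0),("wrench",0)]:
        for r in finder.mark_of(n,l)[:4]: print(n,l,round(r["score"],2),np.round(r["uv"]),np.round(onz(c,r["uv"],z),3))
E
```

```text
pics
{'clock': 0.0, 'q': array([ 1.20780605,  0.33390142,  0.03989849,  1.46625657, -0.01338402,
        1.34328308, -0.05850552]), 'joint_velocities': array([-0.0001151 , -0.00069257, -0.00053068, -0.00079461, -0.00078624,
       -0.00056951, -0.00150146]), 'joint_efforts': array([ 1.78632667e-04, -6.56371093e+01,  1.33595668e+00, -4.03809607e+01,
       -5.95979858e-02,  4.47792944e-02,  1.26909122e-04]), 'ee_pos': array([ 0.16931493, -0.62708829,  0.22167294]), 'tool_rot': array([ 9.91316907e-01,  1.31492068e-01, -1.68630925e-04, -7.73079882e-04]), 'force': array([ 0.11943424, -0.04213675,  0.32520938]), 'wrist_torque': array([ 0.01229365, -0.00561629,  0.00703573]), 'grip_force': 0.0, 'width': 0.08686943152272233}
scene dict_keys(['color', 'K', 'eye', 'orientation']) [[479.68598877   0.         320.60453411]
 [  0.         479.68598877 238.91263155]
 [  0.           0.           1.        ]] [ 1.01361764 -0.33942552  0.87467102] [0.29232185 0.12199075 0.34241161 0.88454535]
scene dock 0.58 [363. 221.] [0.597 0.239 0.   ]
scene relay_top 0.9 [366. 190.] [0.602 0.234 0.115]
scene r
[... 961 characters left out ...]
 237.] [0.605 0.236 0.115]
top relay_top 0.61 [146. 264.] [0.563 0.353 0.115]
top relay_top 0.58 [231. 166.] [0.726 0.209 0.115]
top relay_top 0.57 [299. 262.] [0.558 0.097 0.115]
top socket_mouth 0.8 [222. 241.] [0.603 0.235 0.054]
top socket_mouth 0.49 [475. 276.] [ 0.529 -0.215  0.054]
top socket_mouth 0.49 [353. 340.] [0.421 0.007 0.054]
top selector 0.7 [467. 270.] [ 0.541 -0.216  0.   ]
top selector 0.26 [222. 243.] [0.604 0.243 0.   ]
top dial_grip 0.95 [481. 271.] [ 0.537 -0.219  0.081]
top dial_pointer 0.95 [474. 277.] [ 0.526 -0.205  0.088]
top jar 0.68 [352. 236.] [ 0.61  -0.002  0.   ]
top tin 0.97 [353. 340.] [0.417 0.003 0.   ]
top wrench 0.63 [369. 145.] [ 0.785 -0.04   0.   ]
```

View pics/scene0.png

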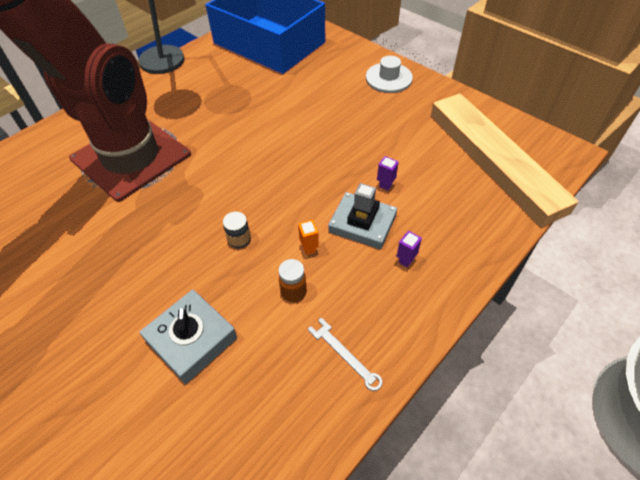

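```bash
python3 - <<'E'
import cv2,numpy as np
a=cv2.imread("pics/top0.png")
x=cv2.resize(a[210:350,400:540],(560,560),interpolation=cv2.INTER_CUBIC)
cv2.imwrite("pics/selcrop.png",x)
E
```

```text
(no output)
```

View pics/top0.png

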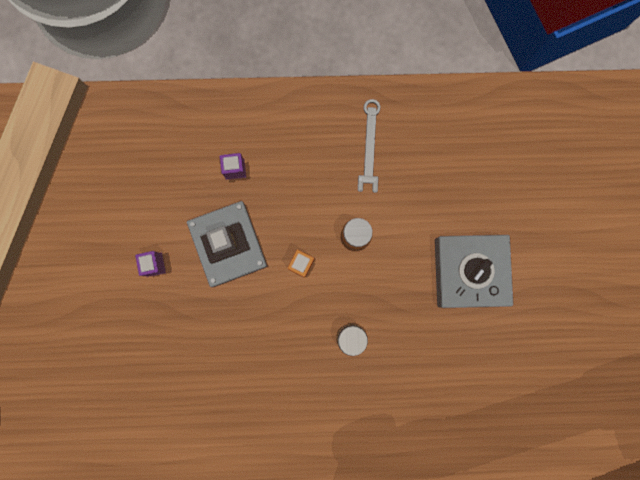

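View pics/selcrop.png

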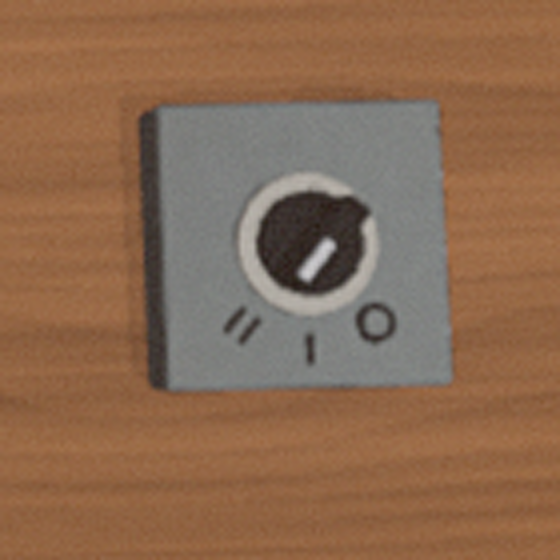

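The scene shows the grey and black relay in the dock, at about (222,243) in the top view. The purple and orange ones are look-alikes. The dial's pointer is at the double stroke (+0.7), and the open circle is on the -y side at (494,291). Next I'll fit the corners and yaws.

```bash
python3 - <<'E'
from h import *
c=imaging.capture("top")
hand={"selector":(.045,np.array([(158,105),(438,101),(452,384),(165,390)])/4+[400,210]),
"dock":(.03,np.array([(188,221),(242,203),(267,264),(211,286)],float))}
for k,(z,p) in hand.items():
    g=cv2.cvtColor(c["color"],cv2.COLOR_RGB2HSV)[:,:,1]
    q=cv2.cornerSubPix(g,p.astype(np.float32).reshape(-1,1,2),(4,4),(-1,-1),(3,30,.01)).reshape(-1,2)
    for pp in(p,q):
        w=np.array([onz(c,u,z)[:2] for u in pp]); e=np.roll(w,-1,0)-w
        print(k,np.round(pp,1).tolist(),w.mean(0).round(4),np.linalg.norm(e,axis=1).round(4),(np.degrees(np.arctan2(e[:,1],e[:,0]))%90).round(1))
for l,z in [("relay_top",.115),("dial_grip",.081),("dial_pointer",.088)]:
    print(l,onz(c,finder.mark_of("top",l)[0]["uv"],z).round(4))
# aluminium plate
x=cv2.resize(c["color"][190:300,170:280],(660,660),interpolation=cv2.INTER_CUBIC); cv2.imwrite("pics/dock.png",x[:,:,::-1])
E
```

```text
selector [[439.5, 236.2], [509.5, 235.2], [513.0, 306.0], [441.2, 307.5]] [ 0.5374 -0.22  ] [0.1277 0.1279 0.1295 0.1285] [89.3 89.5 89.5 88.7]
selector [[438.79998779296875, 236.0], [509.1000061035156, 234.60000610351562], [512.5, 305.3999938964844], [437.70001220703125, 305.79998779296875]] [ 0.5389 -0.2178] [0.1282 0.1279 0.1349 0.1261] [89.5 89.5 88.7 86.4]
dock [[188.0, 221.0], [242.0, 203.0], [267.0, 264.0], [211.0, 286.0]] [0.6012 0.2296] [0.1038 0.1216 0.1087 0.1266] [17.2 21.  20.  18.7]
dock [[185.8000030517578, 221.10000610351562], [241.39999389648438, 200.3000030517578], [266.6000061035156, 265.8999938964844], [210.1999969482422, 286.8999938964844]] [0.6012 0.2314] [0.1083 0.1296 0.1088 0.1287] [19.4 19.8 18.9 19.6]
relay_top [0.5659 0.353  0.115 ]
dial_grip [ 0.5371 -0.2171  0.081 ]
dial_pointer [ 0.5278 -0.204   0.088 ]
```

View pics/dock.png

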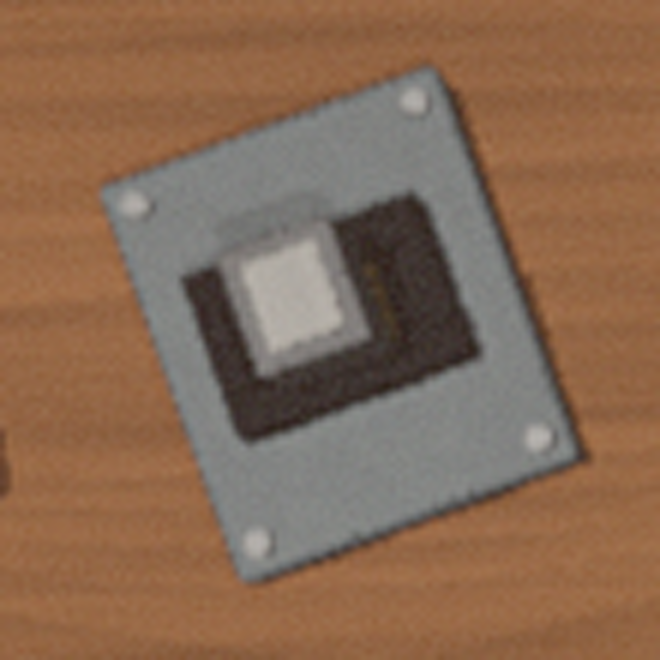

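The dock crop shows the plinth turned about 19.5°, with the relay's plate at its centre (full-picture pixel about (219,240)). I'll move over the dial first.

```bash

python3 -m pendant '[[[0.48,-0.31,0],[0,0,0]],[[0.96,-0.62,0],[0,0,0]],[[0.96,-0.62,0],[0,0,0]]]' 1
python3 -m pendant '[[[0.48,-0.31,0],[0,0,0]],[[0.96,-0.62,0],[0,0,0]],[[0.96,-0.62,0],[0,0,0]]]'
python3 -m pendant '[[[0.48,-0.31,0],[0,0,0]],[[0.96,-0.62,0],[0,0,0]],[[0.96,-0.62,0],[0,0,0]]]'
python3 -m pendant '[[[0.48,-0.31,0],[0,0,0]],[[0.96,-0.62,0],[0,0,0]],[[0.96,-0.62,0],[0,0,0.3]],[[0.96,-0.62,0],[0,0,0.6]],[[0.96,-0.62,0],[0,0,0.96]]]'
python3 -m pendant '[[[0,0,0],[0,0,0.3]],[[0,0,0],[0,0,0.6]],[[0,0,0],[0,0,0.98]],[[0,0,0],[0,0,0.98]],[[0,0,0],[0,0,0.98]]]'
cat > st.py <<'E'
from h import *
s=readout.sense(); M=R.from_quat(s["tool_rot"]).as_matrix()
def toward(x,y,z,ydeg=None):
    d=np.array([x,y,z])-s["ee_pos"]; print("t",s["clock"],"ee",s["ee_pos"].round(4),"toolz",M[:,2].round(3),"tool y deg",np.degrees(np.arctan2(M[1,1],M[0,1])).round(2),"F",s["force"].round(1),"w",s["width"],"shift units",(M.T@d/.12).round(3))
    if ydeg is not None:
        a=np.degrees(np.arctan2(M[1,1],M[0,1])); dd=(ydeg-a+90)%180-90; print("turn z units",-np.radians(dd)/.5)
E
python3 - <<'E'
from st import *
toward(.538,-.219,.062,49.2)
c=imaging.capture("wrist"); cv2.imwrite("pics/w1.png",c["color"][:,:,::-1])
for l,z in [("dial_grip",.081),("dial_pointer",.088),("selector",0)]:
    for r in finder.mark_of("wrist",l)[:2]: print(l,r["score"],r["uv"],onz(c,r["uv"],z).round(4))
E
```

```text
clock: 1.58
ee_pos: [0.2655, -0.5223, 0.223]
tool_rot: [0.991, 0.135, 0.001, -0.0]
force: [-0.9, -0.5, 0.1]
width: 0.0871
grip_force: 0.0
clock: 1.95
ee_pos: [0.3563, -0.4206, 0.2229]
tool_rot: [0.991, 0.134, 0.001, -0.0]
force: [0.5, -0.4, 0.0]
width: 0.0871
grip_force: 0.0
clock: 2.33
ee_pos: [0.4475, -0.319, 0.2227]
tool_rot: [0.991, 0.134, 0.001, -0.0]
force: [-0.4, 0.4, -0.6]
width: 0.087
grip_force: 0.0
clock: 2.95
ee_pos: [0.5362, -0.2221, 0.2223]
tool_rot: [0.994, -0.112, -0.0, 0.0]
force: [-0.4, -0.7, -0.5]
width: 0.087
grip_force: 0.0
clock: 3.58
ee_pos: [0.5364, -0.2211, 0.2225]
tool_rot: [0.939, -0.344, -0.0, 0.0]
force: [-0.2, -0.4, -0.6]
width: 0.0872
grip_force: 0.0
t 3.575 ee [ 0.5364 -0.2211  0.2225] toolz [-0. -0. -1.] tool y deg -130.29 F [-0.2 -0.4 -0.6] w 0.08717061177812861 shift units [-1.000e-03 -2.200e-02  1.338e+00]
turn z units 0.017771137393051313
dial_grip 0.83 [312.2, 224.4] [ 0.5352 -0.2218  0.081 ]
dial_grip 0.4 [312.3, 253.5] [ 0.5174 -0.2069  0.081 ]
dial_pointer 0.61 [310.7, 254.4] [ 0.5194 -0.2069  0.088 ]
```

View pics/w1.png

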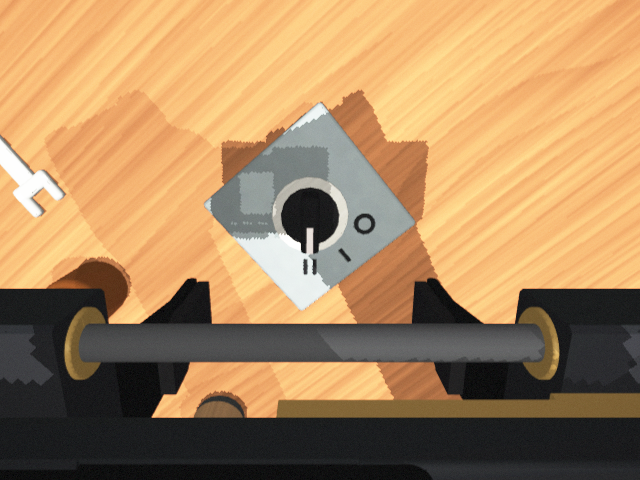

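The wrist view shows the dial at about (311,220), centred between the fingers. Its bar is vertical in the picture and its pointer is at the double stroke. I'll descend, grip and turn.

```bash

python3 -m pendant '[[[0,0,0.4],[0,0,0]],[[0,-0.01,0.8],[0,0,0]],[[0,-0.01,0.9],[0,0,0.0]],[[0,-0.01,0.9],[0,0,0.0]]]'
python3 -m pendant '[[[0,0,0.25],[0,0,0]],[[0,0,0.43],[0,0,0]],[[0,0,0.43],[0,0,0]]]'
python3 -m pendant '[[[0,0,0],[0,0,0]],[[0,0,0],[0,0,0]],[[0,0,0],[0,0,0]],[[0,0,0],[0,0,0]],[[0,0,0],[0,0,0]],[[0,0,0],[0,0,0]]]' -1 20
python3 -m pendant '[[[0,0,0],[0,0,-0.25]],[[0,0,0],[0,0,-0.5]],[[0,0,0],[0,0,-0.75]],[[0,0,0],[0,0,-1]],[[0,0,0],[0,0,-1]]]'
python3 -m pendant '[[[0,0,0],[0,0,-0.25]],[[0,0,0],[0,0,-0.5]],[[0,0,0],[0,0,-0.75]],[[0,0,0],[0,0,-1]],[[0,0,0],[0,0,-1]]]'
python3 -m pendant '[[[0,0,0],[0,0,-0.25]],[[0,0,0],[0,0,-0.5]],[[0,0,0],[0,0,-0.82]],[[0,0,0],[0,0,-0.82]],[[0,0,0],[0,0,-0.82]]]'
python3 -m pendant '[[[0,0,0],[0,0,0]],[[0,0,0],[0,0,0]],[[0,0,0],[0,0,0]],[[0,0,0],[0,0,0]]]' 1
python3 -m pendant '[[[0,0,-0.3],[0,0,0]],[[0,0,-0.6],[0,0,0]],[[0,0,-1],[0,0,0]],[[0,0,-1],[0,0,0]]]'
python3 - <<'E'
from st import *
toward(.601,.231,.16,19.5+90)
c=imaging.capture("wrist"); cv2.imwrite("pics/w2.png",c["color"][:,:,::-1])
E
```

```text
clock: 4.28
ee_pos: [0.5376, -0.2192, 0.1149]
tool_rot: [0.938, -0.346, -0.0, -0.0]
force: [1.2, 0.7, 0.0]
width: 0.0869
grip_force: 0.0
clock: 4.65
ee_pos: [0.5378, -0.2193, 0.0637]
tool_rot: [0.938, -0.346, 0.0, -0.0]
force: [-0.8, 0.5, 0.7]
width: 0.0868
grip_force: 0.0
clock: 5.4
ee_pos: [0.5375, -0.2191, 0.0629]
tool_rot: [0.938, -0.346, -0.0, -0.0]
force: [0.7, 0.3, -0.3]
width: 0.0349
grip_force: 0.0
clock: 6.02
ee_pos: [0.5374, -0.2198, 0.063]
tool_rot: [0.995, -0.103, 0.0, 0.0]
force: [0.6, -3.1, 0.3]
width: 0.0136
grip_force: 20.0
clock: 6.65
ee_pos: [0.5373, -0.2196, 0.0629]
tool_rot: [0.99, 0.144, -0.0, -0.0]
force: [-0.1, -1.8, 0.2]
width: 0.0171
grip_force: 23.7
clock: 7.28
ee_pos: [0.5376, -0.2195, 0.063]
tool_rot: [0.94, 0.342, 0.0, 0.0]
force: [0.1, -3.5, -0.8]
width: 0.0139
grip_force: 20.0
clock: 7.78
ee_pos: [0.5375, -0.2189, 0.063]
tool_rot: [0.939, 0.345, 0.0, -0.0]
force: [-0.4, -0.2, 1.0]
width: 0.046
grip_force: 0.0
clock: 8.28
ee_pos: [0.5397, -0.2196, 0.1871]
tool_rot: [0.939, 0.345, 0.002, 0.002]
force: [0.7, 0.7, -0.6]
width: 0.0834
grip_force: 0.0
t 8.275 ee [ 0.5397 -0.2196  0.1871] toolz [ 0.006 -0.003 -1.   ] tool y deg -49.69 F [ 0.7  0.7 -0.6] w 0.08340511255250353 shift units [ 2.818 -2.534  0.219]
turn z units 0.7265283232738945
```

View pics/w2.png

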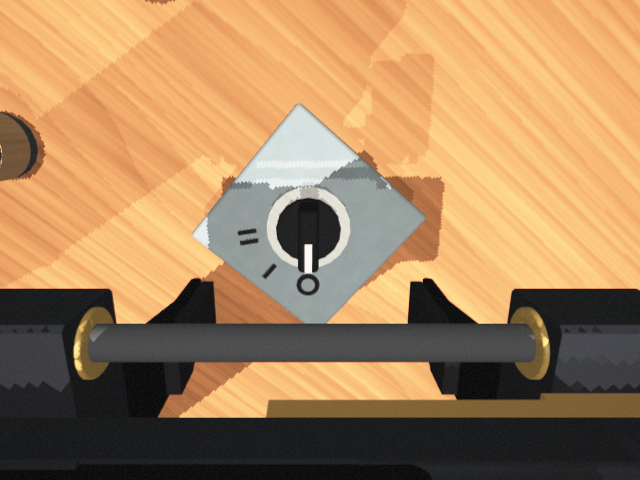

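The pointer now sits on the open circle, at (308,270). Next I'll go over the dock.

```bash

python3 -m pendant '[[[0.3,-0.27,0],[0,0,0]],[[0.62,-0.56,0],[0,0,0]],[[0.94,-0.845,0],[0,0,0]],[[0.94,-0.845,0],[0,0,0]]]'
python3 -m pendant '[[[0.3,-0.27,0],[0,0,0]],[[0.62,-0.56,0],[0,0,0]],[[0.94,-0.845,0],[0,0,0]],[[0.94,-0.845,0],[0,0,0]]]'
python3 -m pendant '[[[0.3,-0.27,0],[0,0,0.2]],[[0.62,-0.56,0],[0,0,0.45]],[[0.94,-0.845,0],[0,0,0.72]],[[0.94,-0.845,0],[0,0,0.72]],[[0.94,-0.845,0],[0,0,0.72]],[[0.94,-0.845,0],[0,0,0.72]]]'
python3 - <<'E'
from st import *
toward(.601,.231,.071,19.5+90)
c=imaging.capture("wrist"); cv2.imwrite("pics/w3.png",c["color"][:,:,::-1])
for l,z in [("relay_top",.115),("socket_mouth",.054),("dock",0)]:
    for r in finder.mark_of("wrist",l)[:3]: print(l,r["score"],r["uv"],onz(c,r["uv"],z).round(4))
E
```

```text
clock: 8.82
ee_pos: [0.5576, -0.0635, 0.1819]
tool_rot: [0.937, 0.348, -0.0, -0.001]
force: [0.1, -1.8, 0.4]
width: 0.0873
grip_force: 0.0
clock: 9.32
ee_pos: [0.5775, 0.0858, 0.1819]
tool_rot: [0.938, 0.348, -0.0, -0.001]
force: [-0.4, -0.1, 0.3]
width: 0.0873
grip_force: 0.0
clock: 10.07
ee_pos: [0.5992, 0.2292, 0.1825]
tool_rot: [0.985, 0.17, -0.0, 0.001]
force: [-0.3, -1.1, 0.0]
width: 0.0868
grip_force: 0.0
t 10.075 ee [0.5992 0.2292 0.1825] toolz [-0.    -0.001 -1.   ] tool y deg -70.43 F [-0.3 -1.1  0. ] w 0.08683680433937827 shift units [ 0.02  -0.01   0.929]
turn z units 0.0022744132667315226
relay_top 0.91 [103.0, 215.0] [0.5809 0.3485 0.115 ]
relay_top 0.85 [305.4, 251.7] [0.5987 0.2323 0.115 ]
relay_top 0.56 [412.8, 28.8] [0.7289 0.22   0.115 ]
dock 0.81 [308.8, 209.7] [0.6    0.2312 0.    ]
```

View pics/w3.png

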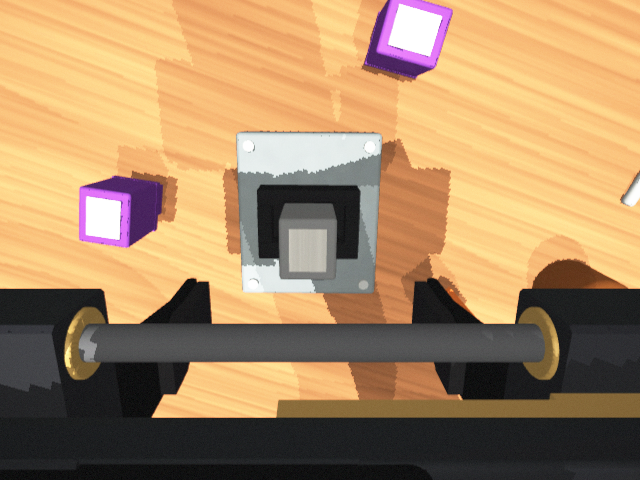

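The wrist view shows the relay's aluminium plate at (308,250), upright in the dock. The purple look-alikes are clear of the fingers. I'll descend, grip with 40 N and check.

```bash

python3 -m pendant '[[[0.01,-0.017,0.25],[0,0,0]],[[0.013,-0.017,0.5],[0,0,0]],[[0.013,-0.017,0.75],[0,0,0]],[[0.013,-0.017,0.93],[0,0,0]],[[0.013,-0.017,0.93],[0,0,0]],[[0.013,-0.017,0.93],[0,0,0]]]'
python3 -m pendant '[[[0,0,0],[0,0,0]],[[0,0,0],[0,0,0]],[[0,0,0],[0,0,0]],[[0,0,0],[0,0,0]],[[0,0,0],[0,0,0]],[[0,0,0],[0,0,0]],[[0,0,0],[0,0,0]],[[0,0,0],[0,0,0]]]' -1 40
python3 - <<'E'
from st import *
toward(.6,.2315,.071,19.5+90); print(s["wrist_torque"])
E
```

```text
clock: 11.02
ee_pos: [0.6001, 0.2346, 0.0726]
tool_rot: [0.985, 0.171, 0.001, -0.0]
force: [-0.3, -0.1, 0.4]
width: 0.087
grip_force: 0.0
clock: 12.02
ee_pos: [0.5997, 0.2336, 0.0714]
tool_rot: [0.985, 0.171, 0.0, 0.0]
force: [1.3, -2.7, 1.8]
width: 0.0338
grip_force: 40.0
t 12.025 ee [0.5997 0.2336 0.0714] toolz [ 0.    -0.001 -1.   ] tool y deg -70.34 F [ 1.3 -2.7  1.8] w 0.033753591365776756 shift units [-0.004  0.017  0.003]
turn z units 0.005597287750156541
[-0.60715673 -0.16853573 -0.09170127]
```

```bash

python3 -m pendant '[[[0,-0.011,0],[-0.1,0,0]],[[0,-0.022,0],[-0.2,0,0]],[[0,-0.034,0],[-0.3,0,0]],[[0,-0.034,0],[-0.3,0,0]]]'
python3 - <<'E'
from st import *
toward(.6,.2315,.071,19.5+90); print(s["wrist_torque"],s["grip_force"])
E
```

```text
clock: 12.52
ee_pos: [0.5982, 0.2383, 0.0727]
tool_rot: [0.982, 0.171, 0.013, 0.075]
force: [-3.9, -4.9, 12.0]
width: 0.0336
grip_force: 39.9
t 12.525 ee [0.5982 0.2383 0.0727] toolz [ 0.052 -0.143 -0.988] tool y deg -70.25 F [-3.9 -4.9 12. ] w 0.0336124696725604 shift units [-0.005  0.056  0.023]
turn z units 0.008766697454016625
[-1.13131539  0.77030883 -0.22698098] 39.94550404138863
```

```bash

python3 -m pendant '[[[0,0.017,-0.002],[0.15,0,0]],[[0,0.034,-0.004],[0.3,0,0]],[[0,0.051,-0.005],[0.45,0,0]],[[0,0.068,-0.006],[0.62,0,0]],[[0,0.068,-0.006],[0.62,0,0]]]'
python3 - <<'E'
from st import *
toward(.6,.2315,.071,19.5+90); print(s["wrist_torque"],s["grip_force"])
E
```

```text
clock: 13.15
ee_pos: [0.6016, 0.2283, 0.0735]
tool_rot: [0.982, 0.169, -0.014, -0.079]
force: [-0.6, -0.6, 2.6]
width: 0.0338
grip_force: 39.9
t 13.15 ee [0.6016 0.2283 0.0735] toolz [-0.054  0.151 -0.987] tool y deg -70.52 F [-0.6 -0.6  2.6] w 0.03375778100024545 shift units [-0.004 -0.026  0.025]
turn z units -0.0008437413098511423
[-0.65858702  0.10247969  0.11506816] 39.94465320836753
```

```bash

python3 -m pendant '[[[0,-0.017,-0.002],[-0.15,0,0]],[[0,-0.035,-0.004],[-0.3,0,0]],[[0,-0.053,-0.006],[-0.45,0,0]],[[0,-0.071,-0.007],[-0.62,0,0]],[[0,-0.071,-0.007],[-0.62,0,0]]]'
python3 - <<'E'
from st import *
toward(.6,.2315,.071,19.5+90); print(s["wrist_torque"],s["grip_force"])
E
python3 -m pendant '[[[0,0.017,-0.002],[0.15,0,0]],[[0,0.035,-0.004],[0.3,0,0]],[[0,0.054,-0.006],[0.45,0,0]],[[0,0.073,-0.007],[0.62,0,0]],[[0,0.073,-0.007],[0.62,0,0]]]'
python3 - <<'E'
from st import *
toward(.6,.2315,.071,19.5+90); print(s["wrist_torque"],s["grip_force"])
c=imaging.capture("scene"); cv2.imwrite("pics/s2.png",cv2.resize(c["color"][120:280,280:480],(800,640))[:600,:,::-1])
E
```

```text
clock: 13.78
ee_pos: [0.5981, 0.2385, 0.0761]
tool_rot: [0.982, 0.171, 0.013, 0.076]
force: [-0.5, -5.0, 5.4]
width: 0.034
grip_force: 40.0
t 13.775 ee [0.5981 0.2385 0.0761] toolz [ 0.052 -0.144 -0.988] tool y deg -70.2 F [-0.5 -5.   5.4] w 0.03398708128547188 shift units [-0.005  0.053  0.051]
turn z units 0.010513558089230166
[-0.90617312  0.12882262 -0.10354184] 39.95281271170825
clock: 14.4
ee_pos: [0.6017, 0.2283, 0.0778]
tool_rot: [0.982, 0.169, -0.014, -0.079]
force: [-0.4, -0.1, 1.3]
width: 0.0338
grip_force: 39.9
t 14.4 ee [0.6017 0.2283 0.0778] toolz [-0.054  0.15  -0.987] tool y deg -70.52 F [-0.4 -0.1  1.3] w 0.03380562045941098 shift units [-0.004 -0.021  0.061]
turn z units -0.0007221187165636963
[-0.60752829  0.03006834  0.01795259] 39.94194162078202
```

View pics/s2.png

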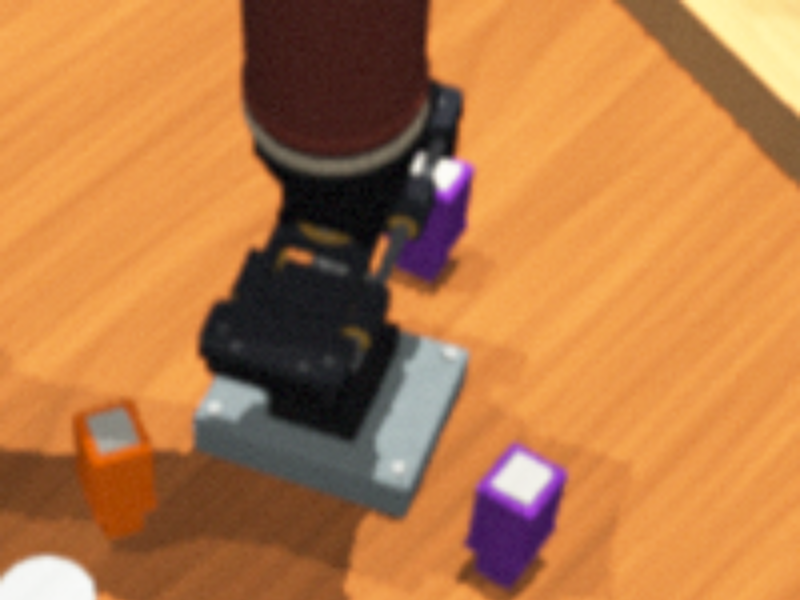

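Forces are low and the height is rising, so I'll keep rocking.

```bash

python3 -m pendant '[[[0,-0.018,-0.002],[-0.15,0,0]],[[0,-0.037,-0.004],[-0.3,0,0]],[[0,-0.056,-0.006],[-0.45,0,0]],[[0,-0.075,-0.007],[-0.62,0,0]],[[0,-0.075,-0.007],[-0.62,0,0]]]'
python3 -m pendant '[[[0,0.018,-0.002],[0.15,0,0]],[[0,0.037,-0.004],[0.3,0,0]],[[0,0.057,-0.006],[0.45,0,0]],[[0,0.077,-0.007],[0.62,0,0]],[[0,0.077,-0.007],[0.62,0,0]]]'
python3 -m pendant '[[[0,-0.018,-0.002],[-0.15,0,0]],[[0,-0.038,-0.004],[-0.3,0,0]],[[0,-0.058,-0.006],[-0.45,0,0]],[[0,-0.079,-0.007],[-0.62,0,0]],[[0,-0.079,-0.007],[-0.62,0,0]]]'
python3 - <<'E'
from st import *
toward(.6,.2315,.071,19.5+90); print(s["wrist_torque"],s["grip_force"])
E
```

```text
clock: 15.08
ee_pos: [0.5981, 0.2386, 0.0804]
tool_rot: [0.982, 0.172, 0.014, 0.076]
force: [0.3, -5.6, 4.5]
width: 0.0339
grip_force: 40.0
clock: 15.7
ee_pos: [0.6017, 0.2282, 0.0819]
tool_rot: [0.982, 0.169, -0.014, -0.079]
force: [0.9, -1.1, -0.8]
width: 0.0338
grip_force: 39.9
clock: 16.32
ee_pos: [0.598, 0.2387, 0.0849]
tool_rot: [0.982, 0.172, 0.014, 0.077]
force: [1.9, -7.9, 4.0]
width: 0.034
grip_force: 40.0
t 16.325 ee [0.598  0.2387 0.0849] toolz [ 0.054 -0.146 -0.988] tool y deg -70.16 F [ 1.9 -7.9  4. ] w 0.0339552323551941 shift units [-0.005  0.043  0.124]
turn z units 0.011894592502521504
[-1.7839923  -0.4785152  -0.12881322] 39.96229384560138
```

```bash

python3 -m pendant '[[[0,0.019,-0.002],[0.15,0,0]],[[0,0.039,-0.004],[0.3,0,0]],[[0,0.06,-0.006],[0.45,0,0]],[[0,0.081,-0.007],[0.62,0,0]],[[0,0.081,-0.007],[0.62,0,0]]]'
python3 -m pendant '[[[0,-0.019,-0.002],[-0.15,0,0]],[[0,-0.04,-0.004],[-0.3,0,0]],[[0,-0.061,-0.006],[-0.45,0,0]],[[0,-0.083,-0.007],[-0.62,0,0]],[[0,-0.083,-0.007],[-0.62,0,0]]]'
python3 -m pendant '[[[0,0.02,-0.006],[0.15,0,0]],[[0,0.042,-0.015],[0.31,0,0]],[[0,0.042,-0.015],[0.31,0,0]]]'
python3 - <<'E'
from st import *
toward(.6,.2315,.109,19.5+90); print(s["wrist_torque"],s["grip_force"])
E
```

```text
clock: 16.95
ee_pos: [0.6016, 0.2282, 0.0864]
tool_rot: [0.982, 0.169, -0.014, -0.079]
force: [1.4, -1.7, -2.2]
width: 0.0336
grip_force: 39.9
clock: 17.58
ee_pos: [0.5988, 0.236, 0.089]
tool_rot: [0.982, 0.171, 0.014, 0.079]
force: [5.3, -13.5, 0.2]
width: 0.0336
grip_force: 40.0
clock: 17.95
ee_pos: [0.5996, 0.2339, 0.0915]
tool_rot: [0.985, 0.17, -0.0, -0.002]
force: [0.1, -1.5, -1.0]
width: 0.0339
grip_force: 39.9
t 17.95 ee [0.5996 0.2339 0.0915] toolz [-0.001  0.004 -1.   ] tool y deg -70.41 F [ 0.1 -1.5 -1. ] w 0.03390724556192338 shift units [-0.003  0.019 -0.146]
turn z units 0.003037003105228704
[ 2.51090897e-02 -7.89869106e-02  7.98963915e-05] 39.93701610714197
```

```bash

python3 -m pendant '[[[0,0,-0.015],[0,0,0]],[[0,0,-0.03],[0,0,0]],[[0,0,-0.06],[0,0,0]],[[0,0,-0.09],[0,0,0]],[[0,0,-0.12],[0,0,0]],[[0,0,-0.15],[0,0,0]],[[0,0,-0.15],[0,0,0]],[[0,0,-0.15],[0,0,0]],[[0,0,-0.15],[0,0,0]],[[0,0,-0.15],[0,0,0]]]'
python3 - <<'E'
from st import *
toward(.6,.2315,.109,19.5+90); print(s["wrist_torque"],s["grip_force"],abs(s["joint_velocities"]).max())
c=imaging.capture("scene"); a=c["color"][140:240,300:420]; imaging.capture("top")
t=imaging.capture("top")["color"][220:320,430:530]
cv2.imwrite("pics/end.png",np.hstack([cv2.resize(a,(460,400)),cv2.resize(t,(340,400))])[:,:,::-1])
E
```

```text
clock: 19.2
ee_pos: [0.5993, 0.2344, 0.1095]
tool_rot: [0.985, 0.171, -0.001, -0.002]
force: [0.0, -0.5, -2.0]
width: 0.0335
grip_force: 39.9
t 19.2 ee [0.5993 0.2344 0.1095] toolz [-0.002  0.005 -1.   ] tool y deg -70.31 F [ 0.  -0.5 -2. ] w 0.0334893536375327 shift units [-0.003  0.024  0.004]
turn z units 0.006642596878306866
[ 0.01186771 -0.00121569 -0.0194507 ] 39.93717033416033 0.0017206465478988128
```

View pics/end.png

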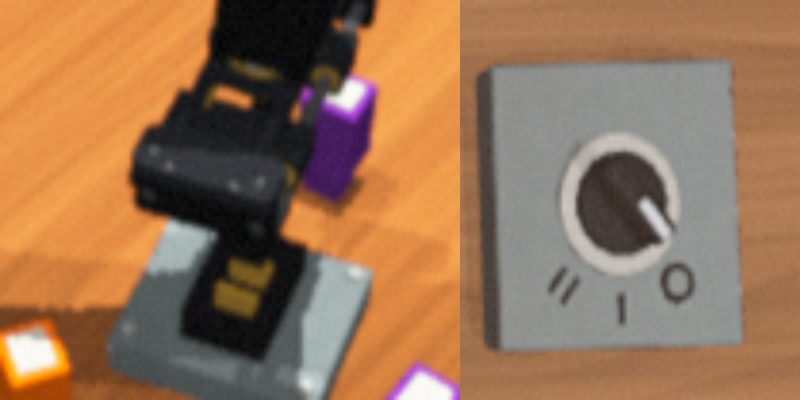

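The relay hangs clear of the open socket, with the brass rails visible. The force reading shows its weight only (about 1–2 N), and the pointer is on the open circle. I'm handing it in.

```bash
python3 -c "
from cell import robot
print(robot.sign_off())"
```

```text
the job is handed in; nothing more can be done
None
```

I turned the selector to off, then rocked the relay free and handed the job in with it held upright and still about 2 cm above its socket; the sign-off gave no verdict back.

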